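# Load and shut the slotted-block feeder

### The arm

A 6-joint arm with a two-finger parallel gripper is mounted at the origin on the work surface. World frame = base frame: x ahead of the robot, y to its left, z up, the work surface at z = 0. Lengths are in m, angles in rad, forces in N, time in s.
With the tool pointing down it reaches from about 0.275 to 1 m from the base axis. Payload 8.4 kg.
Tool frame: the origin (TCP) lies on the centre line of the jaws, within the pads' length; the fingertips stand 11 mm ahead of it and the grasp point (between the pads) lies 8 mm behind it; z points along the fingers, y is the direction in which the jaws open and shut (so a half turn about z gives the same grasp; the last joint's range is limited). The gripper opens to 85 mm and grips with 20 to 120 N. Pads are 22 mm wide; open, the fingers measure 114 mm over their backs; the gripper's body (76 mm by 85 mm) begins 54 mm behind the grasp point. The pads swing forward as they close: fully open they stand 13 mm farther back than shut.
Start: joints at [1.25, 0.353, 1.633, -0, 1.155, -0.002], TCP at [0.196, 0.594, 0.242] pointing down, gripper open.
Joint ranges: [-2.63, 2.63], [-0.92, 2.1], [0.06, 2.66], [-1.3, 4.44], [0, 2.69], [-3.02, 3.02]. Speed limits (rad/s): [2.22, 2.22, 2.79, 3.14, 3.14, 3.14].

### API

Orientations are given as a unit quaternion [w, x, y, z].
In Python, from cell import robot gives the robot as it stands.
- The arm moves only by the tool apply_moves, never from a script. Its argument "moves" is a list that holds one entry, the list of rows, each a list of 7 numbers: the turn, a rotation vector about the world's x, y, z in degrees, then the shift along the world's x, y, z in cm, then the finger opening in cm, from 0 to 8.54. In form: [[[rx, ry, rz, tx, ty, tz, claw], ...]]. A call has 1 to 8 rows; each row shifts and turns the pose as measured when the row begins; what a row does not reach is not made up. A row lasts 1/12 s, in which the tool goes at most 41.7 mm and 7.16 degrees, less where a joint would pass 70% of its speed; a pose out of reach is approached as far as the arm can. A call is refused whole if a number of a shift passes 4.17 or a number of a turn 7.16, either way. A call with a gripper value outside its range is refused whole. The fingers move at their own pace and stop on an object; "newtons" is the grip in N (left out, the last holds). Time passes only in rows, so rows that do not move let the fingers close. It gives the time, the measured TCP pose, the force and the opening at its end, in the units of the state.
- robot.get_obs(): the state, without advancing time (a new reading comes with each control period).
- robot.snapshot(name): name is "scene" or "top" or "wrist"; returns (picture, depth): 480x640x3 uint8, red, green, blue; 480x640 float32, m along the optical axis (not along the pixel's ray), 0 where there is no reading.
- robot.get_calibration(name): a dict with "fx", "fy", "cx", "cy" (pixels), "world_from_camera" (4x4, takes a point from camera to world coordinates); the wrist camera has in their place "T_tool_cam" (4x4, takes a point from camera to tool coordinates, whose origin is the TCP and whose axes are the flange's). Camera axes: x right, y up, looking along -z (the intrinsics and any distortion apply to the point x, -y, -z); pixel columns grow to the right and rows downward; lengths in m; the calibration is good to about 2 mm. A picture is of the moment at which its call begins: read the wrist's pose just before it. get_calibration takes no time and is no camera call.
- robot.finish_job(): hands the job in, once; it reports no verdict.
The state is a dict: "clock": time; "joint_pos": joint angles; "joint_vel": joint speeds; "tau": joint torques, N m; "ee_pos": TCP position; "orientation": TCP orientation; "ft_force": force on the tool from outside, world axes, zero at the start; "torque": the same for the moment, N m; "gripper_width": finger opening in m.
Only numpy, scipy, OpenCV 4.12 (cv2) and the standard library are available. Lean on these libraries where they do the work, as an engineer would, in place of code of your own. Each camera call takes 0.05 s, during which the arm holds its last target.

### The job

Slide the wooden block along the feeder's loading channel until it is fully home over the column, then press it down against the spring until both end catches snap over it and it stays down by itself. Then shut the steel cover over it completely by pushing the spokes of the star wheel round, spoke after spoke (do not push the cover itself), and last swing the lock bar across the shut cover as far as it goes. Leave the spare blocks and the other things on the bench where they are.

Things in the scene. Friction and masses are not known exactly. Their poses are not given: they have to be found in the camera images.
- feeder: Block feeder, a grey machine fixed on a dark base plate 534 mm long, 12 mm thick. Origin: on the bench straight below the column's centre; axes (the 'feeder frame', used below in mm): x away from the robot, y left along the loading channel, z up. Cover housing behind the column: x 34 to 106, y -66 to 66, top z 116. Front ledge x -122 to -60, y -50 to 215 carries two spare blocks.
- column_mouth (a point): Centre of the column's mouth, feeder (0, 0, 100). The column is a well 47 mm wide (x), 124 mm long (y). Its front wall (x -36 to -23.5) rises to z 112, its end wall (y -62 to -75) to z 120; the end wall stops the sliding block with the block's centre at y -2. Behind (x above 26) lies the open cover.
- channel_end (a point): Middle of the open left end of the loading channel's floor, feeder (0, 238, 100). The channel runs along y from here to the column (y 62), floor at z 100, 47 mm wide between guides whose tops are at z 112.
- block: Block to load: pale wood, 44 (x) by 120 (y) by 24 mm high, 60 to 120 g, shallow slot 10 mm wide, 6 deep along its top. Origin: centre of its underside. Starts in the channel, its centre 132 to 172 mm to +y of the column's. Latched: top 14 mm below the mouth (underside at feeder z 62); press its top to about 4 mm deeper (18 to 20 mm below the mouth) so both catches snap, then let go.
- follower (a joint): Flat spring-loaded plate in the column, top 1 mm below the mouth at 0; grows as it is pressed down, to its stop at 0.044 m; about 0.037 when the block is latched. Spring 4 N at 0, plus 200 N/m (12 N at the latching depth; up to about 18 N with the catches' friction).
- catch_left (a joint): Steel spring catch at the column's +y end: its nose stands 7 mm into the column, flat underside 14 mm below the mouth, sloped on top. 0 = sprung out (at rest, and when latched over the block); grows to at most 0.010 m while the passing block pushes it back.
- catch_right (a joint): The same catch at the column's -y end, same values.
- cover: Flat steel cover plate, 62 mm (x) by 121 mm (y), 8 mm thick, underside at feeder z 101; slides to feeder -x over the column, driven by the star wheel through a rack. Its origin lies at the feeder's origin when open and 58 mm to feeder -x of it when completely shut. A block that is not latched down is in its way.
- wheel (a joint): Angle of the star wheel, rad, counter-clockwise from above. 0 = cover open, 4.833 = stop, cover completely shut; the cover moves 12 mm per rad. Friction 0.2 N m: it stays where it is left. Starts between 0 and 0.5.
- wheel_hub (a point): Centre of the star wheel, feeder (-10, -175, 122), upright axis. Hub 48 mm across; five level round spokes 14 mm thick, 72 degrees apart, 20 mm black balls at 78 mm radius. The frame turns with the wheel: one spoke along its x; at wheel angle 0 that is feeder x. Free between the spokes down to z 110. Pushing the spokes on the robot's side (-x) towards feeder -y shuts the cover.
- bridge_mid (a point): Top middle of the bridge bar over the wheel's axis, feeder (-10, -175, 146). The bar is 20 mm wide (x), z 136 to 146, along y between posts at y -75 and -275: fingers down between the spokes cannot pass it, so each push has about half a turn of room at most.
- lock (a joint): Angle of the lock bar, rad, counter-clockwise from above: 0 = parked along feeder +y, 1.571 = stop, pointing to feeder -x across the shut cover. Friction 0.08 N m, stays where left.
- lock_pivot (a point): Upright pivot axis of the lock bar, feeder (75, 20, 118). The flat bar is 14 mm wide, top at feeder z 128, and turns about this point.
- lock_post (a point): Top centre of the black upright post, 16 mm thick, on the lock bar 95 mm from its pivot; top at feeder z 158, free above the bar from z 128. Push it sideways from behind (from +x).
- spare_low: Spare wooden block like the one to load, lying on the feeder's front ledge; not to be disturbed. Origin: centre of its underside.
- spare_high: Spare block on top of the other spare; its top is at feeder z 60. Not to be disturbed.
- sanding_block: Cork sanding block 60 x 100 x 30 mm on the bench, bystander. Origin: underside centre.
- glue: White plastic bottle, 60 mm across, 160 mm high, bystander. Origin: underside centre.
- jar: Glass jar, 70 mm across, 90 mm high, bystander. Origin: underside centre.
- mallet: Hammer, 240 mm long, lying on the bench, bystander.
There are look-alikes about, which are no part of the job. Leave any turquoise or yellow look-alike of the block alone.

How it is judged:
By the outcome, as a careful person would: the job done as asked, in the order asked, and still so for the second after the job is handed in, with the robot touching nothing.
It also fails if it takes over 64 s, if anything falls off the work surface, if the arm or the gripper's body presses on something with over 40 N, if the wrist force passes 120 N, or if a joint passes its speed limit or range.

## Working session

There is one attempt and no reset: what is moved stays moved. The work goes in short steps, Python scripts to look and compute and a tool call to move; the robot and the scene stay as the last step left them, time stands still between calls to the robot, and variables do not carry over. Pictures are saved under pics/ and viewed, and the job is handed in when it is done.

Besides the shell and the picture viewer there is one more tool, called after "Call:" as name([rows], argument=value, ...), one row to a line, values as JSON. apply_moves: Moves the arm, as the interface text tells. Its arguments: {"type":"object","properties":{"moves":{"type":"array","items":{"type":"array","items":{"type":"array","items":{"type":"number"}}}},"newtons":{"type":"number"}},"required":["moves"]}

```bash
ls; mkdir -p pics
cat > h.py <<'E'
import numpy as np, cv2, json
from cell import robot
from scipy.spatial.transform import Rotation as R
E
python3 - <<'E'
from h import *
o=robot.get_obs(); print({k:np.round(v,3).tolist() for k,v in o.items()})
for n in ['scene','top','wrist']:
    im,d=robot.snapshot(n); cv2.imwrite(f'pics/{n}0.png',im[:,:,::-1]); np.savez(f'{n}0.npz',im=im,d=d)
    c=robot.get_calibration(n); print(n,c)
E
```

```text
pics
{'clock': 0.0, 'joint_pos': [1.25, 0.354, 1.634, -0.0, 1.155, -0.002], 'joint_vel': [0.001, 0.001, -0.0, -0.0, 0.0, 0.002], 'tau': [0.004, -60.525, -34.207, 0.0, 0.009, -0.0], 'ee_pos': [0.196, 0.593, 0.242], 'orientation': [-0.0, 0.159, 0.987, -0.001], 'ft_force': [-0.118, 0.704, 0.345], 'torque': [-0.036, 0.034, 0.032], 'gripper_width': 0.086}
scene {'fx': 475.23914114700904, 'fy': 475.23914114700904, 'cx': 316.39442956594166, 'cy': 230.52208003586605, 'world_from_camera': array([[-0.86186839, -0.38996365,  0.32420863,  0.8373681 ],
       [ 0.50711573, -0.66784433,  0.54480969,  0.65711877],
       [ 0.00406492,  0.63396554,  0.77335061,  1.05215938],
       [ 0.        ,  0.        ,  0.        ,  1.        ]])}
top {'fx': 501.81197816919604, 'fy': 501.81197816919604, 'cx': 323.13247018162195, 'cy': 233.55885130301877, 'world_from_camera': array([[-2.89257888e-02,  9.81031177e-01, -1.91679753e-01,
         1.36522730e-01],
       [-9.99567592e-01, -2.94023784e-02,  3.58051173e-04,
        -3.49107985e-02],
       [-5.28458127e-03,  1.91607226e-01,  9.81457459e-01,
         1.63550931e+00],
       [ 0.00000000e+00,  0.00000000e+00,  0.00000000e+00,
         1.00000000e+00]])}
wrist {'fx': 389.10058323054517, 'fy': 389.10058323054517, 'cx': 321.9233682656012, 'cy': 239.85031771022756, 'T_tool_cam': array([[-2.77975496e-04,  9.53945058e-01,  2.99981249e-01,
         7.74510398e-02],
       [ 9.99999928e-01,  1.87131049e-04,  3.31563176e-04,
        -2.17201322e-04],
       [ 2.60157248e-04,  2.99981319e-01, -9.53945041e-01,
        -1.32491171e-01],
       [ 0.00000000e+00,  0.00000000e+00,  0.00000000e+00,
         1.00000000e+00]])}
```

View pics/top0.png

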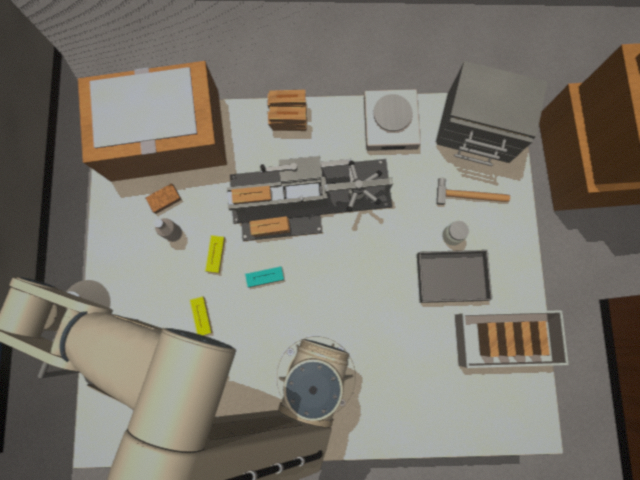

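View pics/scene0.png

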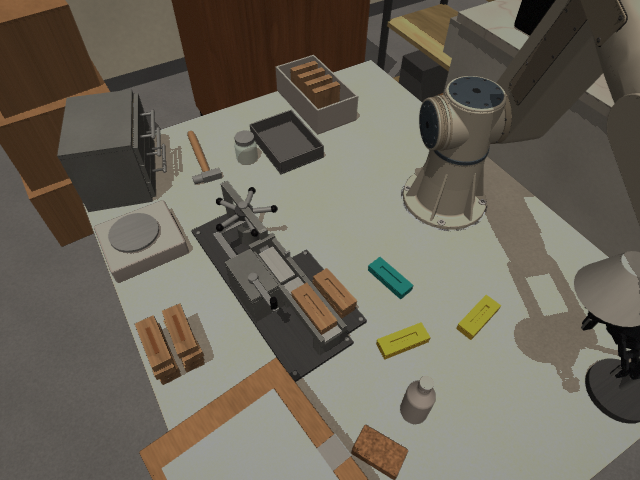

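View pics/wrist0.png

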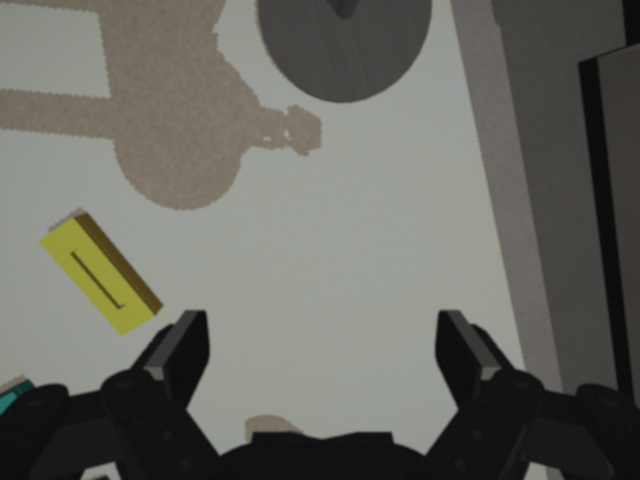

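```bash
cat >> h.py <<'E'
def cloud(n,d,pose=None):
    c=robot.get_calibration(n)
    v,u=np.mgrid[0:480,0:640]
    P=np.stack([(u-c['cx'])/c['fx']*d,-(v-c['cy'])/c['fy']*d,-d,np.ones_like(d)],-1)
    if n=='wrist':
        T=np.eye(4);q=np.array(pose['orientation']);T[:3,:3]=R.from_quat(q[[1,2,3,0]]).as_matrix();T[:3,3]=pose['ee_pos']
        M=T@c['T_tool_cam']
    else: M=c['world_from_camera']
    W=(P@M.T)[...,:3]; W[d<=0]=np.nan
    return W
E
python3 - <<'E'
from h import *
for n,box in [('top',(215,80,410,245)),('scene',(180,160,380,390))]:
    z=np.load(n+'0.npz');im=z['im'];W=cloud(n,z['d'])
    x0,y0,x1,y1=box
    cv2.imwrite(f'pics/{n}0c.png',cv2.resize(im[y0:y1,x0:x1,::-1],None,fx=4 if n=='top' else 2.6,fy=4 if n=='top' else 2.6,interpolation=cv2.INTER_CUBIC)[:600,:800])
    h=W[...,2]
    print(n,'bench z',np.nanmedian(h[240:260,330:400]) if n=='top' else np.nanmedian(h[190:240,330:380]))
# ortho map, 1mm px, both clouds : color & height
x0,y0=0.45,-0.35
for n in ['top','scene']:
    z=np.load(n+'0.npz');W=cloud(n,z['d']).reshape(-1,3);im=z['im'].reshape(-1,3)
    ok=~np.isnan(W[:,0]);W=W[ok];im=im[ok]
    s=(W[:,2]>0.03)&(W[:,2]<.2)&(abs(W[:,0]-.62)<.25)&(abs(W[:,1]-.05)<.4)
    print(n,s.sum(),W[s].min(0),W[s].max(0),np.histogram(W[s,2],bins=np.arange(.03,.2,.006)))
E
```

```text
top bench z -0.0012000793313169389
scene bench z 0.00018069865170855515
top 10805 [ 0.37089221 -0.34987865  0.03006221] [0.86995166 0.44978597 0.19999749] (array([181, 177, 278, 673, 821, 547, 632, 263, 121, 181, 537, 828, 537,
       894, 788, 719, 441, 136, 250, 293, 107,  69,  61,  61,  54,  49,
        95, 601]), array([0.03 , 0.036, 0.042, 0.048, 0.054, 0.06 , 0.066, 0.072, 0.078,
       0.084, 0.09 , 0.096, 0.102, 0.108, 0.114, 0.12 , 0.126, 0.132,
       0.138, 0.144, 0.15 , 0.156, 0.162, 0.168, 0.174, 0.18 , 0.186,
       0.192, 0.198]))
scene 15409 [ 0.37082517 -0.34995624  0.03000332] [0.86998937 0.44997596 0.19999957] (array([ 307,  274,  273,  678, 1343,  524, 1040,  334,  106,  146,  504,
       1909,  491, 1332, 1443, 1107,  740,  117,  123,  427,   34,   43,
          0,    0,    0,    0,    0,  408]), array([0.03 , 0.036, 0.042, 0.048, 0.054, 0.06 , 0.066, 0.072, 0.078,
       0.084, 0.09 , 0.096, 0.102, 0.108, 0.114, 0.12 , 0.126, 0.132,
       0.138, 0.144, 0.15 , 0.156, 0.162, 0.168, 0.174, 0.18 , 0.186,
       0.192, 0.198]))
```

View pics/top0c.png

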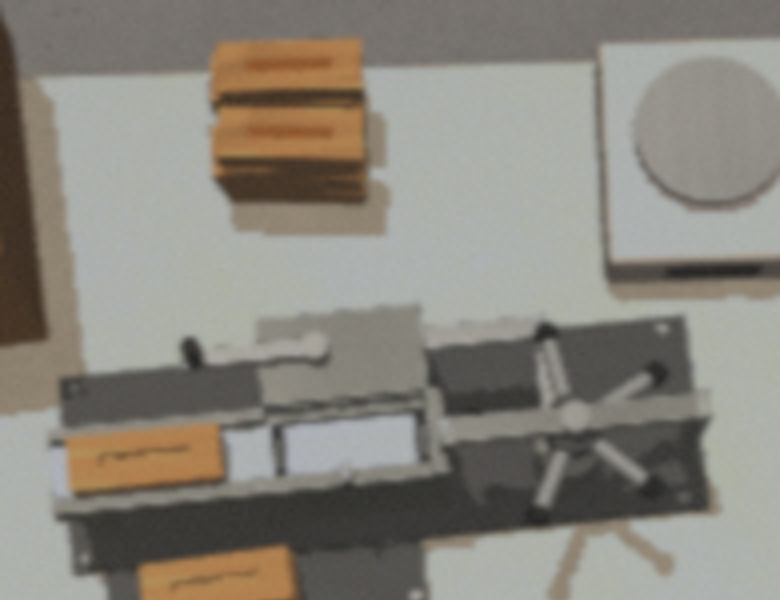

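View pics/scene0c.png

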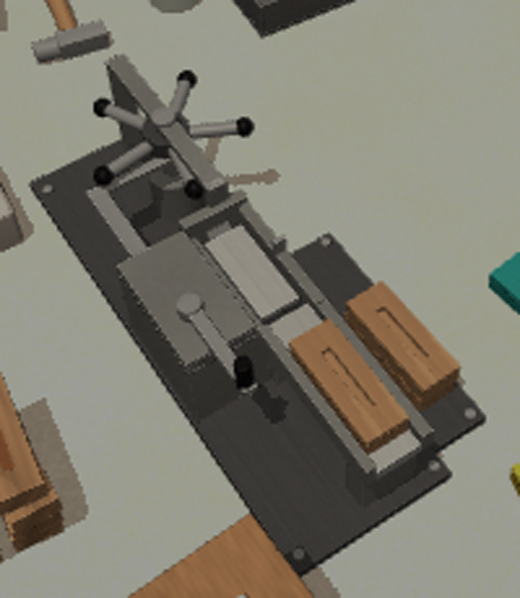

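```bash
cat > fit.py <<'E'
from h import *
from scipy.optimize import least_squares
B=np.array([[34,106,-66,66,0,116],[-36,-23.5,-75,238,0,112],[23.5,36,66,238,0,112],[-36,26,-75,-62,0,120],[-23.5,23.5,62,238,0,100],[-23.5,23.5,-62,62,0,99],[-20,0,-275,-75,136,146],[-22,22,72,192,100,124]],float)
def sdf(p,by):
    b=B.copy(); b[7,2:4]=[by-60,by+60]
    c=(b[:,0::2]+b[:,1::2])/2; h=(b[:,1::2]-b[:,0::2])/2
    q=abs(p[:,None]-c)-h
    d=np.linalg.norm(np.maximum(q,0),axis=2)+np.minimum(q.max(2),0)
    return d.min(1)
def feed(P,p):
    c,s=np.cos(p[2]),np.sin(p[2]); X=P*1000-[p[0],p[1],0]
    return np.stack([c*X[:,0]+s*X[:,1],-s*X[:,0]+c*X[:,1],X[:,2]],1)
if __name__=='__main__':
  Ws={}
  for n in ['top','scene']:
    z=np.load(n+'0.npz');W=cloud(n,z['d']).reshape(-1,3)
    Ws[n]=W[~np.isnan(W[:,0])]
  # initial: column pixel top crop (350,445)/4+... 
  z=np.load('top0.npz');W=cloud('top',z['d']);print('guess',W[191,302],W[182,359],W[192,250])
  p0=[W[191,302,0]*1e3,W[191,302,1]*1e3,np.radians(5),132]
  for n in ['top','scene','both']:
    W=np.vstack([Ws[k] for k in Ws]) if n=='both' else Ws[n]
    p=np.array(p0+[0.]);
    for it in range(4):
        F=feed(W,p); s=(F[:,2]>88)&(F[:,0]>-45)&(F[:,0]<115)&(F[:,1]>-285)&(F[:,1]<250)&(F[:,2]<152)
        s&=~((F[:,1]<-78)&(F[:,2]<134))
        s&=~((F[:,0]>40)&(F[:,2]>118))
        Q=W[s]
        r=least_squares(lambda p:sdf(feed(Q,p)+[0,0,p[4]],p[3]),p,loss='cauchy',f_scale=2,x_scale=[10,10,.02,10,2])
        p=r.x
    print(n,len(Q),p[:2],np.degrees(p[2]),p[3:],'med|r|',np.median(abs(sdf(feed(Q,p)+[0,0,p[4]],p[3]))))
E
python3 fit.py
```

```text
guess [0.57477977 0.02737934 0.10377406] [ 0.5854305  -0.15057242  0.14823991] [0.57105153 0.18911079 0.12277689]
top 3450 [577.2915233   24.99388975] 4.1940676097957885 [161.16994958   0.78314192] med|r| 1.8435081949190746
scene 5659 [575.49211726  25.08654541] 4.523499362107987 [ 1.61414635e+02 -2.35999661e-02] med|r| 1.0797482129590712
both 9105 [576.03939388  25.16930387] 4.428063351858134 [1.61250834e+02 1.36854485e-01] med|r| 1.3716328307358197
```

```bash
cat > wheel.py <<'E'
from fit import *
PF=np.array([576.0,25.2,np.radians(4.45)])
def wheelfit(W,p=PF,lo=-.3,hi=5.2,dz=0):
    F=feed(W[~np.isnan(W[:,0])],p); X=F-[-10,-175,122]
    r=np.hypot(X[:,0],X[:,1]); s=(r>50)&(r<90)&(abs(X[:,2])<13)
    X=X[s]; a=np.arctan2(X[:,1],X[:,0])
    g=np.radians(np.arange(0,72,.25)); 
    sc=[np.median(np.minimum(abs(r[s]*np.sin(((a-t+np.pi/5)%(2*np.pi/5))-np.pi/5)),15)) for t in g]
    sc2=[np.mean(np.minimum(abs(r[s]*np.sin(((a-t+np.pi/5)%(2*np.pi/5))-np.pi/5)),15)) for t in g]
    return s.sum(),np.degrees(g[np.argmin(sc)]),np.degrees(g[np.argmin(sc2)]),min(sc2)
if __name__=='__main__':
  for n in ['top','scene']:
    z=np.load(n+'0.npz');W=cloud(n,z['d']).reshape(-1,3); print(n,wheelfit(W))
E
python3 wheel.py
```

```text
top (np.int64(241), np.float64(6.75), np.float64(8.25), np.float64(4.398252300471192))
scene (np.int64(399), np.float64(8.25), np.float64(9.25), np.float64(4.80334924787277))
```

Call:
apply_moves([
  [[0,0,2.8,3.0,-2.65,0,0],[0,0,2.8,3.0,-2.65,0,0],[0,0,2.8,3.0,-2.65,0,0],[0,0,2.8,3.0,-2.65,0,0],[0,0,2.8,3.0,-2.65,0,0],[0,0,2.8,3.0,-2.65,0,0],[0,0,2.8,3.0,-2.65,0,0],[0,0,2.8,3.0,-2.65,0,0]],
], newtons=20)

```text
clock: 0.82
ee_pos: [0.4367, 0.3764, 0.2398]
orientation: [-0.002, -0.05, 0.999, -0.001]
ft_force: [0.9, 0.5, 0.0]
gripper_width: 0.0
```

```bash
cat > st.py <<'E'
import sys
from wheel import *
def st(*a):
    """args: feeder x y z target of TCP, print needed world shift cm"""
    o=robot.get_obs(); p=o['ee_pos']; f=feed(np.array([p]),PF)[0]
    q=np.array(o['orientation']);M=R.from_quat(q[[1,2,3,0]]).as_matrix()
    print('t',round(o['clock'],2),'feeder',f.round(1),'jaw-yaw err',round(np.degrees(np.arctan2(M[1,1],M[0,1])-PF[2])-90,2),'tilt',M[:2,2].round(3),'F',np.round(o['ft_force'],1),'w',round(o['gripper_width'],4),'q',np.round(o['joint_pos'],2))
    c,s=np.cos(PF[2]),np.sin(PF[2])
    for t in a:
        w=np.array([PF[0]+c*t[0]-s*t[1],PF[1]+s*t[0]+c*t[1],t[2]])
        d=w/10-np.array(p)*100; print(' ->',t,'shift cm',d.round(2),'len',np.linalg.norm(d).round(2))
if __name__=='__main__': st(*[tuple(float(v) for v in a.split(',')) for a in sys.argv[1:]])
E
python3 st.py 0,258,150 0,255,119
```

```text
t 0.82 feeder [-111.6  360.9  239.8] jaw-yaw err 1.31 tilt [-0.003 -0.001] F [0.9 0.5 0. ] w 0.0 q [ 0.71  0.28  1.74  0.    1.12 -0.96]
 -> (0.0, 258.0, 150.0) shift cm [11.93 -9.39 -8.98] len 17.64
 -> (0.0, 255.0, 119.0) shift cm [ 11.95  -9.69 -12.08] len 19.56
```

Call:
apply_moves([
  [[0,0,-1.3,2.4,-1.88,-1.8,0],[0,0,0,2.4,-1.88,-1.8,0],[0,0,0,2.4,-1.88,-1.8,0],[0,0,0,2.4,-1.88,-1.8,0],[0,0,0,2.4,-1.88,-1.8,0],[0,0,0,0,0,0,0]],
])

```text
clock: 1.32
ee_pos: [0.5674, 0.2716, 0.1473]
orientation: [0.001, -0.038, 0.999, 0.0]
ft_force: [-1.6, -0.6, 0.4]
gripper_width: 0.0
```

Run:
```python
from h import *
o=robot.get_obs(); im,d=robot.snapshot('wrist'); cv2.imwrite('pics/w1.png',im[:,:,::-1]);np.savez('w1.npz',im=im,d=d,p=o['ee_pos'],q=o['orientation'])
im,d=robot.snapshot('scene'); cv2.imwrite('pics/s1.png',im[160:390,180:380,::-1].repeat(2,0).repeat(2,1))
from wheel import *
W=cloud('wrist',np.load('w1.npz')['d'],o).reshape(-1,3);W=W[~np.isnan(W[:,0])]
p=np.r_[PF,161.,0]
for it in range(4):
        F=feed(W,p); s=(F[:,2]>93)&(F[:,0]>-42)&(F[:,0]<42)&(F[:,1]>-80)&(F[:,1]<245)&(F[:,2]<130)
        s&=~((F[:,1]>225)&(F[:,2]>114))
        Q=W[s]
        r=least_squares(lambda p:sdf(feed(Q,p)+[0,0,p[4]],p[3]),p,loss='cauchy',f_scale=2,x_scale=[10,10,.02,10,2]);p=r.x
print(len(Q),p[:2],np.degrees(p[2]),p[3:],'med|r|',np.median(abs(r.fun)))
from st import st
st((0,255,119))
```

```text
44650 [576.27367891  25.28483183] 4.223149862300631 [161.26947211  -0.81043256] med|r| 0.3589732279571187
t 1.42 feeder [  8.8 249.2 149.7] jaw-yaw err -0.12 tilt [0.002 0.002] F [-0.4 -0.2  0.1] w -0.0003 q [ 0.45  0.45  1.71  0.    0.98 -1.2 ]
 -> (0, 255, 119) shift cm [-0.93  0.51 -3.07] len 3.24
```

View pics/w1.png

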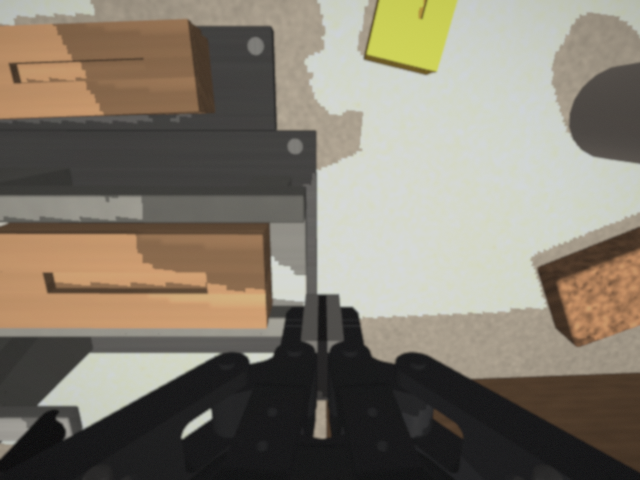

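View pics/s1.png

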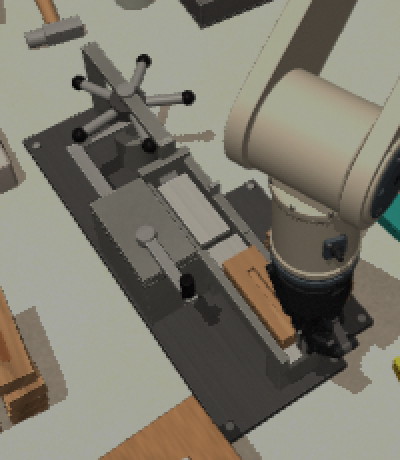

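```bash
sed -i 's/^PF=.*/PF=np.array([576.2,25.3,np.radians(4.3)])/' wheel.py; python3 st.py 0,255,119 0,70,119
```

```text
t 1.42 feeder [  8.  249.1 149.7] jaw-yaw err 0.03 tilt [0.002 0.002] F [-0.4 -0.2  0.1] w -0.0003 q [ 0.45  0.45  1.71  0.    0.98 -1.2 ]
 -> (0.0, 255.0, 119.0) shift cm [-0.84  0.52 -3.07] len 3.22
 -> (0.0, 70.0, 119.0) shift cm [  0.55 -17.92  -3.07] len 18.19
```

Call:
apply_moves([
  [[0,0,0,-0.6,0.5,-1.2,0],[0,0,0,-0.35,0.1,-1.8,0],[0,0,0,0,0,0,0]],
])

```text
clock: 1.67
ee_pos: [0.5553, 0.2827, 0.1214]
orientation: [0.002, -0.038, 0.999, 0.002]
ft_force: [-0.7, -1.3, -0.4]
gripper_width: 0.0002
```

```bash
python3 st.py 0,255,119 0,70,119
```

```text
t 1.67 feeder [ -1.5 258.3 121.4] jaw-yaw err 0.03 tilt [0.004 0.005] F [-0.7 -1.3 -0.4] w 0.0002 q [ 0.47  0.48  1.74  0.    0.92 -1.18]
 -> (0.0, 255.0, 119.0) shift cm [ 0.18 -0.31 -0.24] len 0.43
 -> (0.0, 70.0, 119.0) shift cm [  1.57 -18.76  -0.24] len 18.83
```

Call:
apply_moves([
  [[0,0,0,0.2,-1.2,-0.2,0],[0,0,0,0.16,-1.2,0,0],[0,0,0,0.16,-2,0,0],[0,0,0,0.16,-2,0,0],[0,0,0,0.16,-2,0,0],[0,0,0,0.16,-2,0,0],[0,0,0,0.16,-2,0,0],[0,0,0,0.16,-2,0,0]],
])

```text
clock: 2.33
ee_pos: [0.5698, 0.1356, 0.1288]
orientation: [0.007, -0.043, 0.999, 0.004]
ft_force: [-0.3, 0.7, 0.4]
gripper_width: 0.0002
```

```bash
python3 st.py 0,72,119
```

```text
t 2.33 feeder [  1.9 110.5 128.8] jaw-yaw err 0.61 tilt [0.014 0.009] F [-0.3  0.7  0.4] w 0.0002 q [ 0.23  0.42  1.83  0.01  0.88 -1.43]
 -> (0.0, 72.0, 119.0) shift cm [ 0.1  -3.85 -0.98] len 3.97
```

Call:
apply_moves([
  [[-0.5,0.8,-0.6,0,-1.0,-0.6,0],[0,0,0,0.05,-1.0,-0.4,0],[0,0,0,0.05,-0.8,0,0],[0,0,0,0.05,-0.6,0,0],[0,0,0,0,0,0,0]],
])

```text
clock: 2.75
ee_pos: [0.5728, 0.0968, 0.1219]
orientation: [0.002, -0.035, 0.999, 0.002]
ft_force: [-1.5, 6.3, 0.6]
gripper_width: 0.0001
```

```bash
python3 st.py 0,72,119
```

```text
t 2.75 feeder [  1.9  71.6 121.9] jaw-yaw err -0.34 tilt [0.003 0.004] F [-1.5  6.3  0.6] w 0.0001 q [ 0.16  0.42  1.83  0.    0.88 -1.48]
 -> (0.0, 72.0, 119.0) shift cm [-0.2   0.03 -0.29] len 0.35
```

Call:
apply_moves([
  [[0,0,0,0,-0.3,0,0],[0,0,0,0,-0.3,0,0]],
])

```text
clock: 2.92
ee_pos: [0.5726, 0.0962, 0.1223]
orientation: [0.002, -0.033, 0.999, 0.006]
ft_force: [-2.8, 20.2, 0.3]
gripper_width: 0.0
```

```bash
python3 st.py 0,72,119
python3 - <<'E'
from h import *
im,d=robot.snapshot('scene'); cv2.imwrite('pics/s2.png',cv2.resize(im[160:390,180:380,::-1],None,fx=2.6,fy=2.6,interpolation=2))
im,d=robot.snapshot('wrist'); cv2.imwrite('pics/w2.png',im[:,:,::-1])
E
```

```text
t 2.92 feeder [  1.7  71.  122.3] jaw-yaw err -0.5 tilt [0.003 0.013] F [-2.8 20.2  0.3] w 0.0 q [ 0.16  0.42  1.83  0.02  0.88 -1.49]
 -> (0.0, 72.0, 119.0) shift cm [-0.18  0.09 -0.33] len 0.38
```

View pics/s2.png

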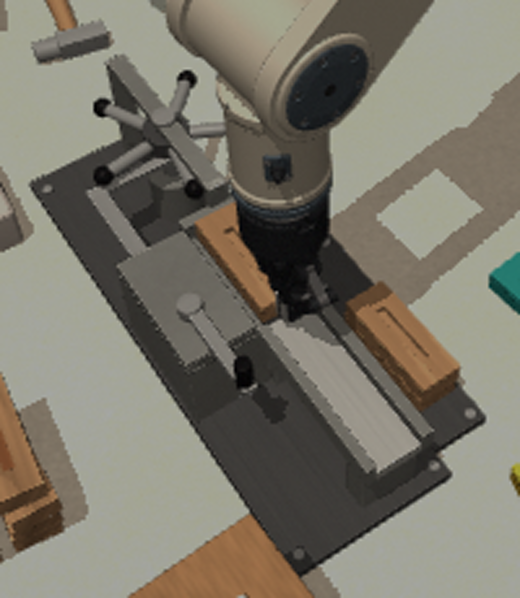

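View pics/w2.png

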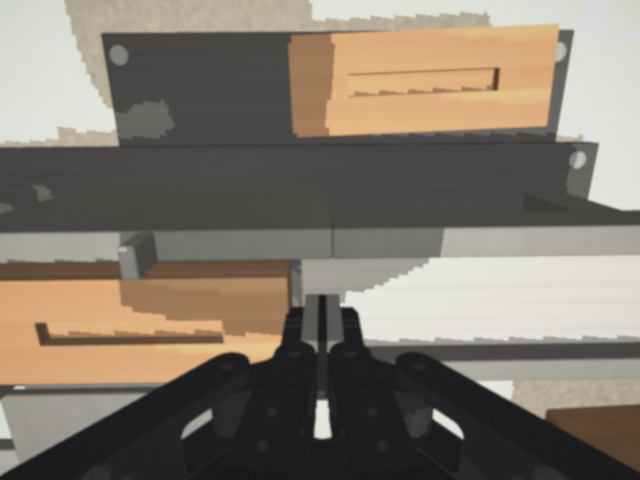

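Call:
apply_moves([
  [[0,0,0,0,0.5,0.3,0],[0,0,0,0,0.2,3.2,0],[0,0,0,0,-2.5,0.5,5.5],[0,0,0,0.2,-2.5,0,5.5],[0,0,0,0.2,-2.5,0,5.5],[0,0,0,0,-0.5,0,5.5],[0,0,0,0,0,0,5.5]],
])

```text
clock: 3.6
ee_pos: [0.5765, 0.0255, 0.1642]
orientation: [0.001, -0.038, 0.999, 0.007]
ft_force: [-0.7, 0.7, 0.7]
gripper_width: 0.0552
```

```bash
python3 st.py 0,-2,140
```

```text
t 3.6 feeder [3.000e-01 1.000e-01 1.642e+02] jaw-yaw err 0.0 tilt [0.002 0.013] F [-0.7  0.7  0.7] w 0.0552 q [ 0.03  0.36  1.81  0.02  0.96 -1.62]
 -> (0.0, -2.0, 140.0) shift cm [-0.01 -0.22 -2.42] len 2.43
```

Call:
apply_moves([
  [[-0.7,0,0,0,-0.2,-1.0,5.5],[0,0,0,0,0,-0.5,5.5],[0,0,0,0,0,0,5.5]],
])

```text
clock: 3.85
ee_pos: [0.5764, 0.0246, 0.1477]
orientation: [0.001, -0.037, 0.999, 0.0]
ft_force: [-0.5, 0.3, 1.4]
gripper_width: 0.0548
```

```bash
python3 st.py 0,-2,140;python3 - <<'E'
from h import *
im,d=robot.snapshot('wrist'); cv2.imwrite('pics/w3.png',im[:,:,::-1])
E
```

```text
t 3.85 feeder [ 1.000e-01 -7.000e-01  1.477e+02] jaw-yaw err -0.01 tilt [0.002 0.   ] F [-0.5  0.3  1.4] w 0.0548 q [ 0.04  0.39  1.82  0.    0.93 -1.61]
 -> (0.0, -2.0, 140.0) shift cm [-0.   -0.13 -0.77] len 0.78
```

View pics/w3.png

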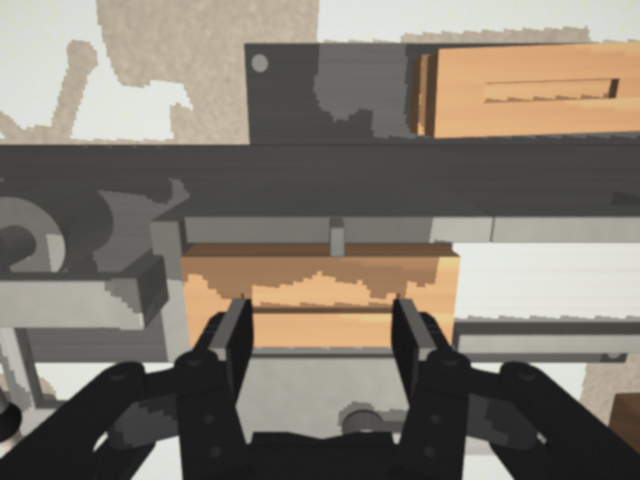

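Call:
apply_moves([
  [[0,0,0,0,-0.1,-0.8,5.5],[0,0,0,0,0,-0.8,5.5],[0,0,0,0,0,-0.8,5.5],[0,0,0,0,0,-0.8,5.5]],
])

```text
clock: 4.23
ee_pos: [0.5775, 0.0257, 0.115]
orientation: [0.002, -0.039, 0.999, 0.0]
ft_force: [-3.2, -1.3, 8.4]
gripper_width: 0.0548
```

```bash
python3 st.py 0,-2,90
```

```text
t 4.23 feeder [  1.3   0.3 115. ] jaw-yaw err 0.17 tilt [0.005 0.   ] F [-3.2 -1.3  8.4] w 0.0548 q [ 0.04  0.43  1.84  0.    0.86 -1.61]
 -> (0.0, -2.0, 90.0) shift cm [-0.12 -0.24 -2.5 ] len 2.52
```

Call:
apply_moves([
  [[0,0.2,0,-0.1,-0.2,-0.7,5.5],[0,0,0,0,0,-0.7,5.5],[0,0,0,0,0,-0.6,5.5],[0,0,0,0,0,-0.5,5.5]],
])

```text
clock: 4.57
ee_pos: [0.5776, 0.0249, 0.0892]
orientation: [0.002, -0.04, 0.999, 0.0]
ft_force: [-3.1, -0.6, 11.3]
gripper_width: 0.055
```

```bash
python3 st.py 0,-2,90;python3 - <<'E'
from h import *
im,d=robot.snapshot('wrist'); cv2.imwrite('pics/w4.png',im[:,:,::-1])
E
```

```text
t 4.57 feeder [ 1.4 -0.5 89.2] jaw-yaw err 0.23 tilt [0.003 0.001] F [-3.1 -0.6 11.3] w 0.055 q [ 0.04  0.47  1.86  0.    0.82 -1.61]
 -> (0.0, -2.0, 90.0) shift cm [-0.13 -0.16  0.08] len 0.22
```

View pics/w4.png

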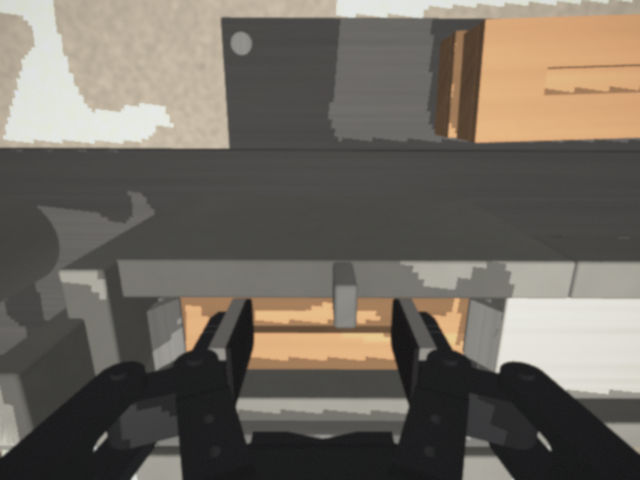

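```bash
cat > top.py <<'E'
from wheel import *
from st import st
def blk(name):
    o=robot.get_obs(); im,d=robot.snapshot('wrist'); cv2.imwrite(f'pics/{name}.png',im[:,:,::-1])
    W=cloud('wrist',d,o)
    F=feed(W.reshape(-1,3),PF).reshape(480,640,3)
    for a in [(185,200),(270,325),(365,390),(450,460)]:
        for r in [(300,320),(340,360)]:
            print(a,r,np.nanmedian(F[r[0]:r[1],a[0]:a[1]].reshape(-1,3),axis=0).round(1))
if __name__=='__main__':
    import sys; st((0,-2,90)); blk(sys.argv[1])
E
python3 top.py w5
```

```text
t 4.62 feeder [ 1.4 -0.6 88.4] jaw-yaw err 0.23 tilt [0.003 0.001] F [-0.9 -1.2  9.9] w 0.0551 q [ 0.04  0.47  1.86  0.    0.81 -1.61]
 -> (0, -2, 90) shift cm [-0.13 -0.15  0.16] len 0.25
(185, 200) (300, 320) [ -3.4 -51.9  82.3]
(185, 200) (340, 360) [-11.3 -39.4 122.2]
(270, 325) (300, 320) [ -3.6 -10.5  81.6]
(270, 325) (340, 360) [ 14.7 -10.7  82.3]
(365, 390) (300, 320) [-3.7 21.7 81.4]
(365, 390) (340, 360) [14.5 22.1 82.3]
(450, 460) (300, 320) [-3.8 51.9 82.3]
(450, 460) (340, 360) [ -6.5  40.4 113. ]
```

Call:
apply_moves([
  [[0,0,0,-0.1,0,-0.35,5.5],[0,0,0,0,0,-0.3,5.5]],
])

```text
clock: 4.83
ee_pos: [0.5779, 0.0249, 0.0852]
orientation: [0.003, -0.04, 0.999, 0.0]
ft_force: [-21.9, -2.9, 67.8]
gripper_width: 0.0548
```

```bash
python3 top.py w6
```

```text
t 4.83 feeder [ 1.7 -0.6 85.2] jaw-yaw err 0.25 tilt [0.005 0.001] F [-21.9  -2.9  67.8] w 0.0548 q [ 0.04  0.47  1.86  0.    0.81 -1.61]
 -> (0, -2, 90) shift cm [-0.16 -0.16  0.48] len 0.53
(185, 200) (300, 320) [ -3.3 -51.4  79.7]
(185, 200) (340, 360) [-10.8 -39.6 118.5]
(270, 325) (300, 320) [ -3.6 -10.   78.9]
(270, 325) (340, 360) [ 14.6 -10.6  79.6]
(365, 390) (300, 320) [-3.7 20.8 79.1]
(365, 390) (340, 360) [14.4 22.  79.6]
(450, 460) (300, 320) [-3.8 51.4 79.8]
(450, 460) (340, 360) [ 9.3 51.  81.2]
```

View pics/w6.png

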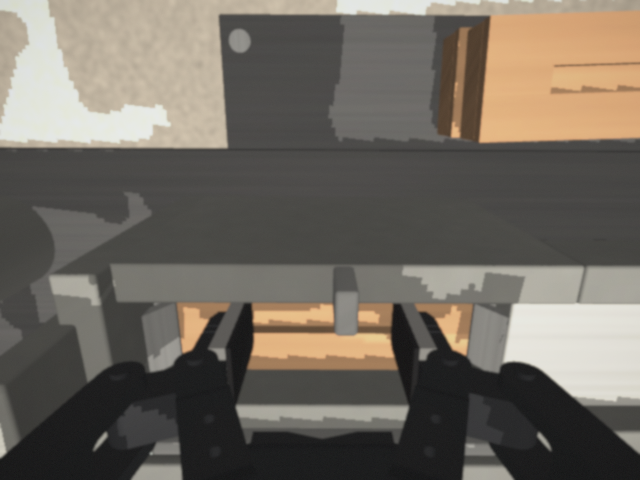

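Call:
apply_moves([
  [[0,0,0,-0.1,0,0.6,5.5],[0,0,0,0,0,1.2,5.5],[0,0,0,0,0,2.5,5.5],[0,0,0,0,0,2.5,3],[0,0,0,0,0,0.5,0]],
])

```text
clock: 5.3
ee_pos: [0.5765, 0.0254, 0.1598]
orientation: [0.002, -0.04, 0.999, 0.0]
ft_force: [0.9, 0.1, 1.0]
gripper_width: 0.0319
```

```bash
python3 top.py w7
```

```text
t 5.3 feeder [3.000e-01 1.000e-01 1.598e+02] jaw-yaw err 0.29 tilt [0.004 0.001] F [0.9 0.1 1. ] w 0.0319 q [ 0.04  0.37  1.81  0.    0.95 -1.61]
 -> (0, -2, 90) shift cm [-0.01 -0.21 -6.98] len 6.98
(185, 200) (300, 320) [ 13.3 -63.4 120.5]
(185, 200) (340, 360) [ 39.1 -66.9 117. ]
(270, 325) (300, 320) [ 23.8 -13.6 100.4]
(270, 325) (340, 360) [ 36.3 -12.7 116.9]
(365, 390) (300, 320) [-11.7  19.8 165.5]
(365, 390) (340, 360) [ -8.9  17.1 187.4]
(450, 460) (300, 320) [ 22.9  72.  101.3]
(450, 460) (340, 360) [103.1 110.1  12.7]
```

View pics/w7.png

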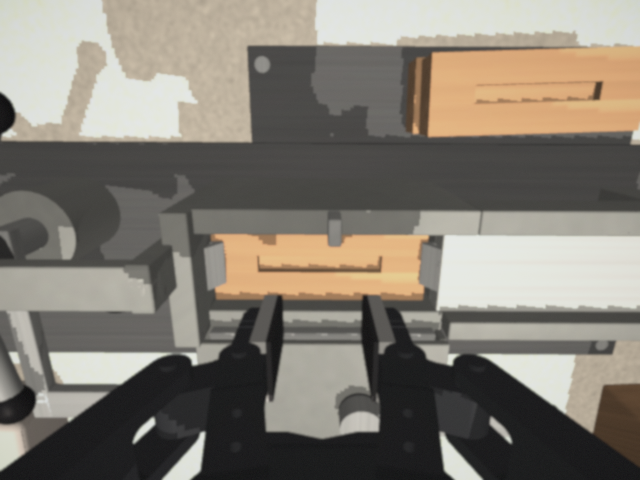

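```bash
python3 st.py -39,-117,175
```

```text
t 5.35 feeder [1.000e-01 1.000e-01 1.592e+02] jaw-yaw err 0.3 tilt [0.004 0.001] F [ 1.4 -0.4  0.4] w 0.0243 q [ 0.04  0.37  1.82  0.    0.95 -1.61]
 -> (-39.0, -117.0, 175.0) shift cm [ -3.02 -11.97   1.58] len 12.45
```

Call:
apply_moves([
  [[0,0,0,0,-1.0,1.2,0],[0,0,0,-0.6,-3.0,0.4,0],[0,0,0,-0.8,-3.0,0,0],[0,0,0,-0.8,-3.0,0,0],[0,0.2,-0.3,-0.8,-2.0,0,0],[0,0,0,0,0,0,0]],
])

```text
clock: 5.85
ee_pos: [0.5428, -0.0997, 0.1724]
orientation: [-0.003, -0.04, 0.999, 0.0]
ft_force: [-0.8, -0.3, -0.5]
gripper_width: 0.0003
```

```bash
python3 st.py -39,-117,125
cat > look.py <<'E'
import sys
from st import *
o=robot.get_obs(); im,d=robot.snapshot('wrist'); cv2.imwrite(f'pics/{sys.argv[1]}.png',im[:,:,::-1]);W=cloud('wrist',d,o)
print('wheel',wheelfit(W.reshape(-1,3)))
F=feed(W.reshape(-1,3),PF);
s=(abs(F[:,0])<20)&(abs(F[:,1])<50)&(F[:,2]<97)
print('block',s.sum(),np.nanpercentile(F[s,2],[10,50,90]) if s.any() else '')
np.savez(sys.argv[1],F=F.reshape(480,640,3))
E
python3 look.py w8
```

```text
t 5.85 feeder [ -42.7 -122.1  172.4] jaw-yaw err 0.33 tilt [-0.005  0.001] F [-0.8 -0.3 -0.5] w 0.0003 q [-0.18  0.32  1.85 -0.    0.97 -1.84]
 -> (-39.0, -117.0, 125.0) shift cm [ 0.33  0.54 -4.74] len 4.78
wheel (np.int64(6474), np.float64(5.5), np.float64(7.499999999999999), np.float64(3.794583824555764))
block 6490 [81.06138393 86.65658316 87.54190803]
```

View pics/w8.png

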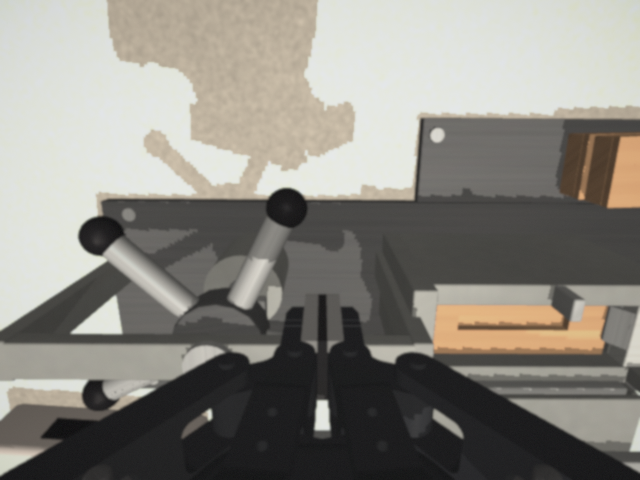

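Call:
apply_moves([
  [[0,-0.3,-0.3,0.2,0.4,-2.0,0],[0,0,0,0.1,0,-2.2,0],[0,0,0,0,0,-0.5,0]],
])

```text
clock: 6.15
ee_pos: [0.5476, -0.0948, 0.1247]
orientation: [0.002, -0.036, 0.999, 0.001]
ft_force: [-0.8, -0.0, -0.6]
gripper_width: 0.0001
```

```bash
cat > arc.py <<'E'
import sys
from st import *
# arc cx cy r  z  angles... (deg, feeder)
cx,cy,r,z=map(float,sys.argv[1:5]); A=[float(a) for a in sys.argv[5:]]
o=robot.get_obs(); f=feed(np.array([o['ee_pos']]),PF)[0]
print('polar',np.hypot(f[0]-cx,f[1]-cy).round(1),np.degrees(np.arctan2(f[1]-cy,f[0]-cx)).round(1)%360)
st()
c,s=np.cos(PF[2]),np.sin(PF[2]); prev=f
for a in A:
    t=np.array([cx+r*np.cos(np.radians(a)),cy+r*np.sin(np.radians(a)),z]); d=(t-prev)/10; prev=t
    print(a,np.round([c*d[0]-s*d[1],s*d[0]+c*d[1],d[2]],2))
E
python3 arc.py -10 -175 62 125 130 140 150 160 170 180 190 200 210 220 230 240
```

```text
polar 63.6 115.7
t 6.15 feeder [ -37.5 -117.7  124.7] jaw-yaw err -0.14 tilt [0.004 0.001] F [-0.8 -0.  -0.6] w 0.0001 q [-0.18  0.39  1.88  0.    0.87 -1.82]
130.0 [-1.15 -1.07  0.03]
140.0 [-0.7  -0.82  0.  ]
150.0 [-0.55 -0.93  0.  ]
160.0 [-0.38 -1.01  0.  ]
170.0 [-0.2  -1.06  0.  ]
180.0 [-0.01 -1.08  0.  ]
190.0 [ 0.17 -1.07  0.  ]
200.0 [ 0.36 -1.02  0.  ]
210.0 [ 0.53 -0.94  0.  ]
220.0 [ 0.68 -0.84  0.  ]
230.0 [ 0.82 -0.7   0.  ]
240.0 [ 0.93 -0.55  0.  ]
```

Call:
apply_moves([
  [[0,0,0,-1.1,-1.0,0,0],[0,0,0,-0.7,-0.8,0,0],[0,0,0,-0.55,-0.9,-0.1,0],[0,0,0,-0.4,-1.0,-0.1,0],[0,0,0,-0.2,-1.05,-0.1,0]],
])

```text
clock: 6.57
ee_pos: [0.5178, -0.1418, 0.1222]
orientation: [0.003, -0.038, 0.999, 0.002]
ft_force: [1.8, 4.4, 1.1]
gripper_width: 0.0002
```

```bash
python3 arc.py -10 -175 62 125 160 170 180 190 200 210 220 230 240
```

```text
polar 62.1 168.2
t 6.57 feeder [ -70.8 -162.3  122.2] jaw-yaw err 0.1 tilt [0.006 0.004] F [1.8 4.4 1.1] w 0.0002 q [-0.27  0.37  1.93  0.01  0.84 -1.93]
160.0 [0.18 0.87 0.28]
170.0 [-0.2  -1.06  0.  ]
180.0 [-0.01 -1.08  0.  ]
190.0 [ 0.17 -1.07  0.  ]
200.0 [ 0.36 -1.02  0.  ]
210.0 [ 0.53 -0.94  0.  ]
220.0 [ 0.68 -0.84  0.  ]
230.0 [ 0.82 -0.7   0.  ]
240.0 [ 0.93 -0.55  0.  ]
```

Call:
apply_moves([
  [[-0.2,0.3,0,-0.05,-1.05,0.2,0],[0,0,0,0.1,-1.05,0.1,0],[0,0,0,0.25,-1.05,0,0],[0,0,0,0.45,-1.0,0,0],[0,0,0,0.6,-0.9,0,0]],
])

```text
clock: 6.98
ee_pos: [0.5289, -0.1979, 0.1262]
orientation: [-0.002, -0.037, 0.999, 0.001]
ft_force: [-0.5, 5.0, 0.3]
gripper_width: 0.0003
```

```bash
python3 arc.py -10 -175 62 125 210 220 230 240
```

```text
polar 69.6 219.2
t 6.98 feeder [ -64.  -219.   126.2] jaw-yaw err -0.05 tilt [-0.004  0.002] F [-0.5  5.   0.3] w 0.0003 q [-0.36  0.4   1.86  0.    0.89 -2.01]
210.0 [-0.07  1.3  -0.12]
220.0 [ 0.68 -0.84  0.  ]
230.0 [ 0.82 -0.7   0.  ]
240.0 [ 0.93 -0.55  0.  ]
```

Call:
apply_moves([
  [[0,0,0,1.0,-0.55,0,0],[0,0,0,1.0,-0.4,0,0],[0,0,0,0,0,0,0]],
])

```text
clock: 7.23
ee_pos: [0.5501, -0.2124, 0.126]
orientation: [-0.003, -0.036, 0.999, 0.001]
ft_force: [0.4, 0.3, 0.5]
gripper_width: 0.0002
```

```bash
python3 arc.py -10 -175 62 125 240; python3 look.py w9
```

```text
polar 68.9 240.6
t 7.23 feeder [ -43.8 -235.1  126. ] jaw-yaw err -0.17 tilt [-0.005  0.002] F [0.4 0.3 0.5] w 0.0002 q [-0.37  0.43  1.8  -0.    0.91 -2.01]
240.0 [ 0.23  0.66 -0.1 ]
wheel (np.int64(8268), np.float64(43.75), np.float64(42.25), np.float64(5.291506163278671))
block 0
```

View pics/w9.png

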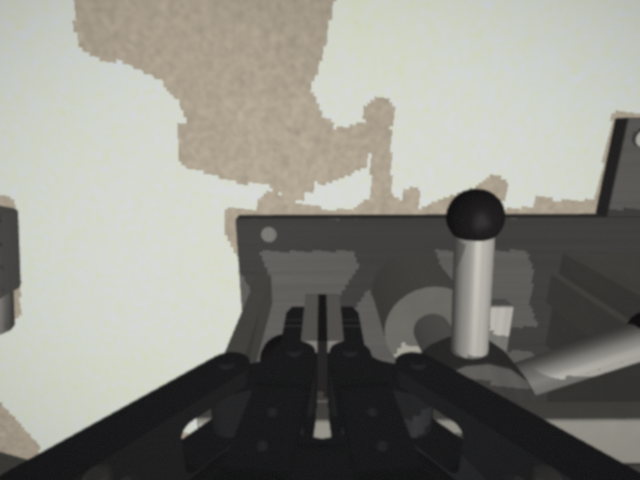

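Run:
```python
import numpy as np
F=np.load('w9.npz')['F']
for b in [(475,205),(473,260),(473,300),(473,330)]:
    f=np.nanmedian(F[b[1]-3:b[1]+4,b[0]-6:b[0]+7].reshape(-1,3),axis=0); print(b,f.round(1),np.degrees(np.arctan2(f[1]+175,f[0]+10))%360)
```

```text
(475, 205) [ -93.  -183.3  130.3] 185.71774187839765
(473, 260) [ -72.9 -181.5  129.4] 185.88976832504798
(473, 300) [ -57.5 -179.8  129.5] 185.76872366298852
(473, 330) [ -45.1 -178.5  129.6] 185.72210790896867
```

Call:
apply_moves([
  [[0,0,0,-0.3,0.3,1.0,0],[0,0,0,-0.3,0.5,2.2,0],[0,0,0,-0.7,3.2,0.3,0],[0,0,0,-0.8,3.2,0,0],[0,0,0,-0.5,1.6,0,0],[0,0,0,0,0,0,0]],
])

```text
clock: 7.78
ee_pos: [0.5204, -0.1245, 0.1649]
orientation: [-0.002, -0.035, 0.999, -0.001]
ft_force: [-0.4, 0.0, 0.2]
gripper_width: -0.0001
```

```bash
python3 arc.py -10 -175 64 125 150
```

```text
polar 64.2 152.3
t 7.78 feeder [ -66.9 -145.1  164.9] jaw-yaw err -0.33 tilt [-0.004 -0.002] F [-0.4  0.   0.2] w -0.0001 q [-0.24  0.31  1.89 -0.    0.94 -1.87]
150.0 [ 0.13  0.22 -3.99]
```

Call:
apply_moves([
  [[0,-0.2,0.3,0.1,0.2,-2.0,0],[0,0,0,0,0,-1.8,0],[0,0,0,0,0,0,0]],
])

```text
clock: 8.03
ee_pos: [0.5224, -0.1227, 0.1299]
orientation: [0.003, -0.039, 0.999, -0.003]
ft_force: [-0.8, 1.3, -0.0]
gripper_width: -0.0002
```

```bash
python3 arc.py -10 -175 64 125 160 170 180 190 200 210 220 230 240
```

```text
polar 63.1 150.1
t 8.03 feeder [ -64.7 -143.5  129.9] jaw-yaw err 0.21 tilt [ 0.006 -0.005] F [-0.8  1.3 -0. ] w -0.0002 q [-0.23  0.35  1.92 -0.    0.86 -1.88]
160.0 [-0.47 -0.99 -0.49]
170.0 [-0.21 -1.1   0.  ]
180.0 [-0.01 -1.12  0.  ]
190.0 [ 0.18 -1.1   0.  ]
200.0 [ 0.37 -1.05  0.  ]
210.0 [ 0.55 -0.97  0.  ]
220.0 [ 0.71 -0.86  0.  ]
230.0 [ 0.85 -0.73  0.  ]
240.0 [ 0.96 -0.57  0.  ]
```

Call:
apply_moves([
  [[0.3,0.3,0,-0.4,-0.9,-0.4,0],[0,0,0,-0.2,-1.0,-0.2,0],[0,0,0,0.05,-1.1,0,0],[0,0,0,0.25,-1.1,0,0],[0,0,0,0.5,-1.0,0,0],[0,0,0,0.65,-0.9,0,0]],
])

```text
clock: 8.53
ee_pos: [0.53, -0.1885, 0.1264]
orientation: [-0.0, -0.039, 0.999, 0.001]
ft_force: [-0.9, 4.3, 0.3]
gripper_width: -0.0003
```

```bash
python3 arc.py -10 -175 64 125 220 230 240
```

```text
polar 62.6 213.7
t 8.53 feeder [ -62.1 -209.7  126.4] jaw-yaw err 0.18 tilt [-0.     0.003] F [-0.9  4.3  0.3] w -0.0003 q [-0.35  0.4   1.87  0.    0.88 -2.  ]
220.0 [ 0.35 -0.62 -0.14]
230.0 [ 0.85 -0.73  0.  ]
240.0 [ 0.96 -0.57  0.  ]
```

Call:
apply_moves([
  [[0,0,0,0.5,-0.85,0,0],[0,0,0,0.8,-0.75,0,0],[0,0,0,0.9,-0.6,0,0],[0,0,0,0,0,0,0]],
])

```text
clock: 8.87
ee_pos: [0.5544, -0.2164, 0.1265]
orientation: [-0.001, -0.038, 0.999, 0.001]
ft_force: [-0.6, 1.9, -0.5]
gripper_width: -0.0
```

```bash
python3 arc.py -10 -175 64 125 240; python3 look.py w10
python3 - <<'E'
import numpy as np
F=np.load('w10.npz')['F']; X=F-[-10,-175,122]; r=np.hypot(X[...,0],X[...,1]); a=np.degrees(np.arctan2(X[...,1],X[...,0]))%360
s=(r>35)&(r<66)&(X[...,2]>4)&(X[...,2]<9)&(a<225)
h,e=np.histogram(a[s],bins=np.arange(90,226,2)); print([(int(b),int(c)) for b,c in zip(e,h) if c>20], np.median(a[s&(a>160)&(a<210)]))
E
```

```text
polar 70.9 245.1
t 8.87 feeder [ -39.8 -239.3  126.5] jaw-yaw err 0.0 tilt [-0.001  0.003] F [-0.6  1.9 -0.5] w -0.0 q [-0.38  0.44  1.79  0.    0.91 -2.02]
240.0 [-0.28  0.87 -0.15]
wheel (np.int64(7872), np.float64(48.25), np.float64(47.0), np.float64(5.525695600704904))
block 0 
[(110, 59), (112, 140), (114, 236), (116, 307), (118, 400), (120, 512), (122, 351), (124, 118), (126, 23), (180, 71), (182, 191), (184, 308), (186, 356), (188, 393), (190, 434), (192, 457), (194, 288), (196, 86)] 189.87747948810798
```

Call:
apply_moves([
  [[0,0,0,-0.3,0.3,1.0,0],[0,0,0,-0.4,0.5,2.0,0],[0,0,0,-0.8,3.2,0.2,0],[0,0,0,-0.9,3.2,0,0],[0,0,0,-0.6,1.5,0,0],[0,0,0,0,0,0,0]],
])

```text
clock: 9.42
ee_pos: [0.523, -0.129, 0.1634]
orientation: [0.002, -0.037, 0.999, -0.001]
ft_force: [-0.5, 0.7, -0.4]
gripper_width: -0.0004
```

```bash
python3 arc.py -10 -175 64 125 154
```

```text
polar 60.1 155.3
t 9.42 feeder [ -64.6 -149.9  163.4] jaw-yaw err -0.1 tilt [ 0.004 -0.002] F [-0.5  0.7 -0.4] w -0.0004 q [-0.24  0.31  1.89 -0.    0.93 -1.89]
154.0 [-0.31  0.27 -3.84]
```

Call:
apply_moves([
  [[0,0,0,-0.2,0.2,-2.0,0],[0,0,0,0,0,-1.9,0],[0,0,0,0,0,-0.2,0]],
])

```text
clock: 9.67
ee_pos: [0.5232, -0.1271, 0.1261]
orientation: [0.006, -0.039, 0.999, -0.003]
ft_force: [-0.6, 1.0, -0.5]
gripper_width: 0.0
```

```bash
python3 arc.py -10 -175 64 125 160 170 180 190
```

```text
polar 60.6 153.6
t 9.67 feeder [ -64.3 -148.   126.1] jaw-yaw err 0.13 tilt [ 0.013 -0.006] F [-0.6  1.  -0.5] w 0.0 q [-0.24  0.36  1.93 -0.    0.84 -1.89]
160.0 [-0.54 -0.55 -0.11]
170.0 [-0.21 -1.1   0.  ]
180.0 [-0.01 -1.12  0.  ]
190.0 [ 0.18 -1.1   0.  ]
```

Call:
apply_moves([
  [[0.3,0.6,0,-0.45,-0.8,-0.1,0],[0,0,0,-0.2,-1.0,0,0],[0,0,0,0,-1.1,0,0],[0,0,0,0.25,-1.1,0,0],[0,0,0,0.5,-1.0,0,0],[0,0,0,0.65,-0.9,0,0]],
])

```text
clock: 10.17
ee_pos: [0.5301, -0.1916, 0.1282]
orientation: [0.0, -0.039, 0.999, 0.001]
ft_force: [-2.0, 4.2, -0.9]
gripper_width: 0.0003
```

```bash
python3 arc.py -10 -175 64 125 220 230 240
```

```text
polar 64.5 215.9
t 10.17 feeder [ -62.3 -212.9  128.2] jaw-yaw err 0.13 tilt [0.001 0.002] F [-2.   4.2 -0.9] w 0.0003 q [-0.35  0.39  1.86  0.    0.88 -2.  ]
220.0 [ 0.35 -0.3  -0.32]
230.0 [ 0.85 -0.73  0.  ]
240.0 [ 0.96 -0.57  0.  ]
```

Call:
apply_moves([
  [[0,0,0,0.5,-0.7,-0.2,0],[0,0,0,0.8,-0.7,-0.1,0],[0,0,0,0.8,-0.5,0,0],[0,0,0,0,0,0,0]],
])

```text
clock: 10.5
ee_pos: [0.5543, -0.2161, 0.1254]
orientation: [0.001, -0.037, 0.999, 0.001]
ft_force: [-1.2, 1.8, 0.8]
gripper_width: -0.0001
```

```bash
python3 arc.py -10 -175 64 125 240; python3 look.py w11
python3 - <<'E'
import numpy as np
F=np.load('w11.npz')['F']; X=F-[-10,-175,122]; r=np.hypot(X[...,0],X[...,1]); a=np.degrees(np.arctan2(X[...,1],X[...,0]))%360
s=(r>35)&(r<66)&(X[...,2]>4)&(X[...,2]<9)&(a<225)
print(np.median(a[s&(a>160)&(a<215)]))
E
```

```text
polar 70.8 245.0
t 10.5 feeder [ -39.9 -239.1  125.4] jaw-yaw err -0.06 tilt [0.002 0.001] F [-1.2  1.8  0.8] w -0.0001 q [-0.38  0.44  1.8   0.    0.9  -2.02]
240.0 [-0.28  0.85 -0.04]
wheel (np.int64(8931), np.float64(47.25), np.float64(46.75), np.float64(6.632060457077687))
block 0 
189.64257364154713
```

View pics/w11.png

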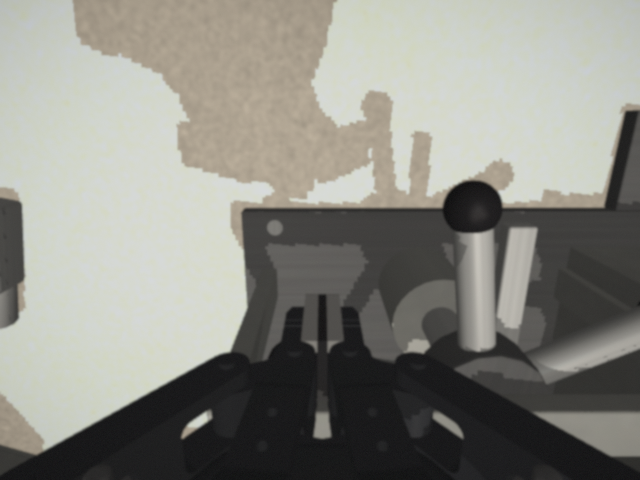

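Call:
apply_moves([
  [[0,0,0,-0.3,0.3,1.0,0],[0,0,0,-0.4,0.5,2.0,0],[0,0,0,-0.8,3.2,0.2,0],[0,0,0,-0.9,3.2,0,0],[0,0,0,-0.8,1.5,0,0],[0,0,0,0,0,0,0]],
])

```text
clock: 11.05
ee_pos: [0.5214, -0.128, 0.162]
orientation: [0.003, -0.037, 0.999, -0.002]
ft_force: [-0.0, -0.3, -0.5]
gripper_width: 0.0002
```

```bash
python3 arc.py -10 -175 64 125 154
```

```text
polar 62.0 155.0
t 11.05 feeder [ -66.2 -148.8  162. ] jaw-yaw err -0.11 tilt [ 0.007 -0.004] F [-0.  -0.3 -0.5] w 0.0002 q [-0.24  0.31  1.9  -0.    0.92 -1.88]
154.0 [-0.15  0.17 -3.7 ]
```

Call:
apply_moves([
  [[0.2,0.4,0,-0.2,0.2,-2.0,0],[0,0,0,0,0,-1.8,0],[0,0,0,0,0,-0.1,0],[0,0,0,-0.4,-0.8,0,0],[0,0,0,-0.2,-0.8,0,0],[0,0,0,0,-0.8,0,0]],
])

```text
clock: 11.55
ee_pos: [0.5159, -0.1513, 0.1282]
orientation: [0.005, -0.04, 0.999, -0.002]
ft_force: [0.5, 4.6, 0.3]
gripper_width: -0.0
```

```bash
python3 arc.py -10 -175 64 125 180 185 190
```

```text
polar 63.5 176.9
t 11.55 feeder [ -73.4 -171.6  128.2] jaw-yaw err 0.26 tilt [ 0.009 -0.004] F [0.5 4.6 0.3] w -0.0 q [-0.29  0.36  1.93 -0.    0.85 -1.94]
180.0 [-0.04 -0.34 -0.32]
185.0 [ 0.07 -0.55  0.  ]
190.0 [ 0.11 -0.55  0.  ]
```

Call:
apply_moves([
  [[0.2,0.4,0,0,-0.4,-0.2,0],[0,0,0,0.05,-0.4,0,0],[0,0,0,0.05,-0.4,0,0]],
])

```text
clock: 11.8
ee_pos: [0.517, -0.1649, 0.128]
orientation: [0.001, -0.038, 0.999, 0.002]
ft_force: [-7.5, 24.3, 7.5]
gripper_width: -0.0002
```

```bash
python3 arc.py -10 -175 64 125 190
```

```text
polar 64.1 189.2
t 11.8 feeder [ -73.3 -185.2  128. ] jaw-yaw err 0.02 tilt [0.003 0.003] F [-7.5 24.3  7.5] w -0.0002 q [-0.31  0.37  1.91  0.01  0.86 -1.96]
190.0 [ 0.03 -0.09 -0.3 ]
```

Call:
apply_moves([
  [[0,0,0,0.05,-0.35,0,0],[0,0,0,0,0,0,0]],
])

```text
clock: 11.97
ee_pos: [0.516, -0.1641, 0.1282]
orientation: [-0.0, -0.035, 0.999, 0.007]
ft_force: [-0.2, 6.4, 3.0]
gripper_width: 0.0001
```

```bash
python3 arc.py -10 -175 64 125 190
```

```text
polar 64.9 188.3
t 11.97 feeder [ -74.2 -184.4  128.2] jaw-yaw err -0.25 tilt [-0.001  0.014] F [-0.2  6.4  3. ] w 0.0001 q [-0.32  0.37  1.91  0.02  0.87 -1.97]
190.0 [ 0.13 -0.16 -0.32]
```

Call:
apply_moves([
  [[0,0,0,0,0.6,0.3,0],[0,0,0,0,0.5,2.5,0],[0,0,0,0,1.0,3.0,0],[0,0,0,0.5,2.0,2.0,0],[0,0,0,0,0,0,0]],
])

```text
clock: 12.38
ee_pos: [0.5204, -0.1244, 0.2089]
orientation: [-0.002, -0.034, 0.999, 0.007]
ft_force: [0.1, -0.0, -0.9]
gripper_width: 0.0002
```

```bash
python3 look.py w12; python3 st.py 105,115,195;python3 - <<'E'
from st import *
im,d=robot.snapshot('scene'); cv2.imwrite('pics/s12.png',cv2.resize(im[160:390,180:380,::-1],None,fx=2.6,fy=2.6,interpolation=2)); W=cloud('scene',d)
print(wheelfit(W.reshape(-1,3)))
F=feed(W.reshape(-1,3),PF)
s=(abs(F[:,2]-109)<2.5)&(abs(F[:,1])<50)&(F[:,0]<33)&(F[:,0]>-40)
print('cover x',s.sum(),np.percentile(F[s,0],[1,5,50,95]))
F=np.load('w12.npz')['F'].reshape(-1,3)
s=(abs(F[:,2]-109.8)<1.2)&(abs(F[:,1])<50)&(F[:,0]<33)&(F[:,0]>-40)
print('cover x wrist',s.sum(),np.percentile(F[s,0],[1,5,50,95]))
E
```

```text
wheel (np.int64(3922), np.float64(59.25000000000001), np.float64(60.75), np.float64(5.618649454049266))
block 0 
t 12.43 feeder [ -67.6 -146.   207.5] jaw-yaw err -0.37 tilt [-0.005  0.012] F [-0.5  0.4 -0.4] w 0.0002 q [-0.25  0.26  1.86  0.01  1.04 -1.89]
 -> (105.0, 115.0, 195.0) shift cm [15.26 27.33 -1.25] len 31.32
(np.int64(417), np.float64(63.25), np.float64(61.50000000000001), np.float64(5.282655249848488))
cover x 719 [-34.22183485 -27.50184177   1.2554836   28.62511803]
cover x wrist 9636 [-35.71691848 -20.55307013   4.01829117  29.6944302 ]
```

View pics/s12.png

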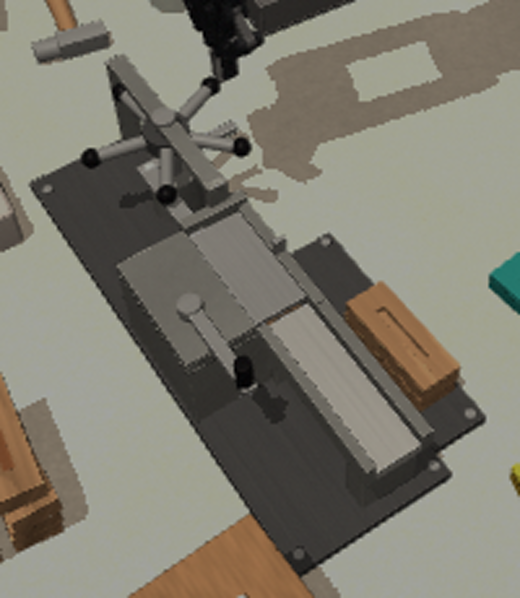

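View pics/w12.png

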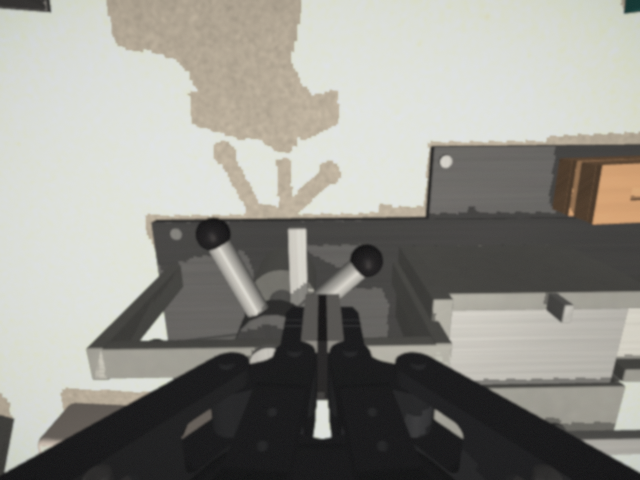

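Run:
```python
from st import *
W=np.load('top0.npz');W=cloud('top',W['d']);F=feed(W.reshape(-1,3),PF).reshape(480,640,3)
for r,c in [(96,287),(104,287),(116,287),(125,287),(128,287)]: print((r,c),F[r,c].round(0))
G=F[85:135,262:315].reshape(-1,3);G=G[G[:,2]>20]; print(np.percentile(G,[2,98],axis=0).round(0))
z=np.load('scene0.npz');F=feed(cloud('scene',z['d']).reshape(-1,3),PF)
s=(F[:,2]>30)&(F[:,0]>130)&(F[:,0]<300)&(F[:,1]>0)&(F[:,1]<200);print(np.percentile(F[s],[1,50,99],axis=0).round(0))
s=(F[:,2]>132)&(F[:,2]<165)&(abs(F[:,0]-75)<25)&(abs(F[:,1]-115)<25);print('post',np.median(F[s],0).round(1))
```

```text
(96, 287) [328.  20. 100.]
(104, 287) [309.  24.  80.]
(116, 287) [260.  27.  95.]
(125, 287) [246.  31.  56.]
(128, 287) [250.  33.  22.]
[[244. -36.  24.]
 [350.  87. 103.]]
[[248.   2.  33.]
 [272.  65.  96.]
 [297.  93. 102.]]
post [ 76.6 118.6 154.8]
```

Call:
apply_moves([
  [[-0.6,-0.3,0,1.5,2.6,0,0],[0,0,0,1.9,3.4,0,0],[0,0,0,1.9,3.4,0,0],[0,0,0,1.9,3.4,0,0],[0,0,0,1.9,3.4,0,0],[0,0,0,1.9,3.4,0,0],[0,0,0,2.2,3.2,0,0],[0,0,0,2.2,2.0,0,0]],
])

```text
clock: 13.15
ee_pos: [0.6701, 0.1204, 0.195]
orientation: [-0.008, -0.029, 1.0, -0.003]
ft_force: [-0.2, -1.1, 0.9]
gripper_width: -0.0
```

```bash
python3 st.py 106,115,190 106,115,149
```

```text
t 13.15 feeder [100.8  87.8 195. ] jaw-yaw err -0.97 tilt [-0.016 -0.006] F [-0.2 -1.1  0.9] w -0.0 q [ 0.18  0.49  1.53 -0.    1.13 -1.45]
 -> (106.0, 115.0, 190.0) shift cm [ 0.31  2.76 -0.5 ] len 2.82
 -> (106.0, 115.0, 149.0) shift cm [ 0.31  2.76 -4.6 ] len 5.38
```

Call:
apply_moves([
  [[0.4,-0.9,0.9,0.3,1.6,0,0],[0,0,0,0.2,0.8,0,0],[0,0,0,0,0,0,0]],
])

```text
clock: 13.4
ee_pos: [0.6775, 0.1473, 0.1892]
orientation: [-0.001, -0.039, 0.999, -0.0]
ft_force: [-0.3, -0.5, 0.2]
gripper_width: 0.0001
```

```bash
python3 st.py 106,115,149; python3 look.py w13
```

```text
t 13.4 feeder [110.1 114.  189.2] jaw-yaw err 0.14 tilt [-0.003 -0.   ] F [-0.3 -0.5  0.2] w 0.0001 q [ 0.21  0.51  1.52  0.    1.12 -1.44]
 -> (106.0, 115.0, 149.0) shift cm [-0.42  0.07 -4.02] len 4.05
wheel (np.int64(0), np.float64(0.0), np.float64(0.0), np.float64(nan))
block 0
  return _methods._mean(a, axis=axis, dtype=dtype,
  ret = ret.dtype.type(ret / rcount)
```

View pics/w13.png

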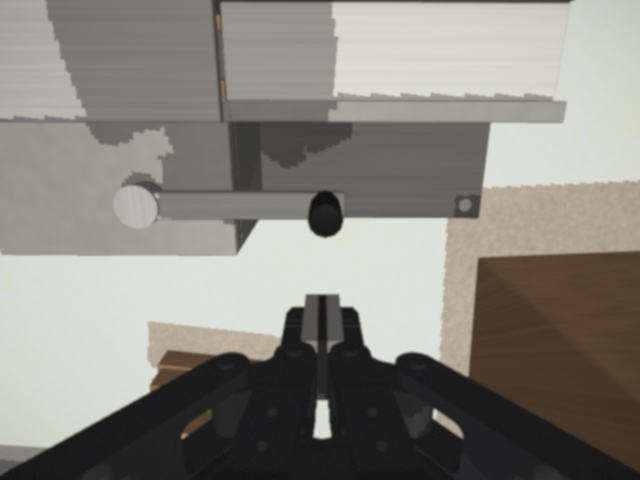

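Call:
apply_moves([
  [[0,0,0,0,0,-1.8,0],[0,0,0,-0.1,0,-1.8,0],[0,0,0,-0.2,0,-0.4,0]],
])

```text
clock: 13.7
ee_pos: [0.6727, 0.1416, 0.1488]
orientation: [-0.002, -0.037, 0.999, -0.001]
ft_force: [-0.7, 0.3, -0.1]
gripper_width: 0.0
```

```bash
python3 arc.py 75 20 97 149 80 88 96 104 112 120 128 136 144 152 160 166
```

```text
polar 93.6 71.4
t 13.7 feeder [104.9 108.7 148.8] jaw-yaw err -0.02 tilt [-0.003 -0.003] F [-0.7  0.3 -0.1] w 0.0 q [ 0.21  0.54  1.56 -0.    1.04 -1.44]
80.0 [-1.35  0.58  0.02]
88.0 [-1.35  0.04  0.  ]
96.0 [-1.35 -0.15  0.  ]
104.0 [-1.31 -0.33  0.  ]
112.0 [-1.25 -0.51  0.  ]
120.0 [-1.17 -0.68  0.  ]
128.0 [-1.06 -0.84  0.  ]
136.0 [-0.93 -0.98  0.  ]
144.0 [-0.79 -1.1   0.  ]
152.0 [-0.63 -1.2   0.  ]
160.0 [-0.46 -1.27  0.  ]
166.0 [-0.22 -0.99  0.  ]
```

Call:
apply_moves([
  [[0,0,0,-1.2,0.6,0,0],[0,0,0,-1.3,0.05,0,0],[0,0,0,-1.3,-0.15,0,0],[0,0,0,-1.3,-0.3,0,0],[0,0,0,-1.2,-0.5,0,0]],
])

```text
clock: 14.12
ee_pos: [0.6062, 0.1305, 0.1483]
orientation: [-0.002, -0.034, 0.999, -0.003]
ft_force: [3.2, -2.1, -0.8]
gripper_width: 0.0002
```

```bash
python3 arc.py 75 20 97 149 112 120 128 136 144 152 160 166
```

```text
polar 90.6 114.2
t 14.12 feeder [ 37.8 102.6 148.3] jaw-yaw err -0.39 tilt [-0.005 -0.006] F [ 3.2 -2.1 -0.8] w 0.0002 q [ 0.21  0.45  1.72 -0.01  0.98 -1.42]
112.0 [0.03 0.74 0.07]
120.0 [-1.17 -0.68  0.  ]
128.0 [-1.06 -0.84  0.  ]
136.0 [-0.93 -0.98  0.  ]
144.0 [-0.79 -1.1   0.  ]
152.0 [-0.63 -1.2   0.  ]
160.0 [-0.46 -1.27  0.  ]
166.0 [-0.22 -0.99  0.  ]
```

Call:
apply_moves([
  [[0,0,0,-1.2,-0.4,0.1,0],[0,0,0,-1.15,-0.65,0,0],[0,0,0,-1.05,-0.85,0,0],[0,0,0,-0.9,-1.0,0,0]],
])

```text
clock: 14.45
ee_pos: [0.5599, 0.0955, 0.1522]
orientation: [-0.001, -0.032, 0.999, -0.003]
ft_force: [0.3, -0.0, 0.4]
gripper_width: 0.0002
```

```bash
python3 arc.py 75 20 97 149 152 160 166
```

```text
polar 100.1 149.2
t 14.45 feeder [-11.   71.3 152.2] jaw-yaw err -0.6 tilt [-0.001 -0.007] F [ 0.3 -0.   0.4] w 0.0002 q [ 0.17  0.37  1.84 -0.01  0.94 -1.46]
152.0 [ 0.08 -0.57 -0.32]
160.0 [-0.46 -1.27  0.  ]
166.0 [-0.22 -0.99  0.  ]
```

Call:
apply_moves([
  [[0.4,0,0.6,-0.2,-0.9,-0.3,0],[0,0,0,-0.2,-0.9,0,0],[0,0,0,-0.1,-0.5,0,0],[0,0,0,0,0,0,0]],
])

```text
clock: 14.78
ee_pos: [0.5507, 0.066, 0.1515]
orientation: [-0.001, -0.035, 0.999, -0.0]
ft_force: [0.2, 1.1, -1.2]
gripper_width: 0.0002
```

```bash
python3 st.py -18,42,149; python3 look.py w14 2>/dev/null
```

```text
t 14.78 feeder [-22.3  42.5 151.5] jaw-yaw err -0.29 tilt [-0.002 -0.001] F [ 0.2  1.1 -1.2] w 0.0002 q [ 0.12  0.35  1.86 -0.    0.93 -1.52]
 -> (-18.0, 42.0, 149.0) shift cm [ 0.44 -0.02 -0.25] len 0.5
wheel (np.int64(1827), np.float64(66.0), np.float64(65.0), np.float64(3.1572792738370463))
block 0
```

View pics/w14.png

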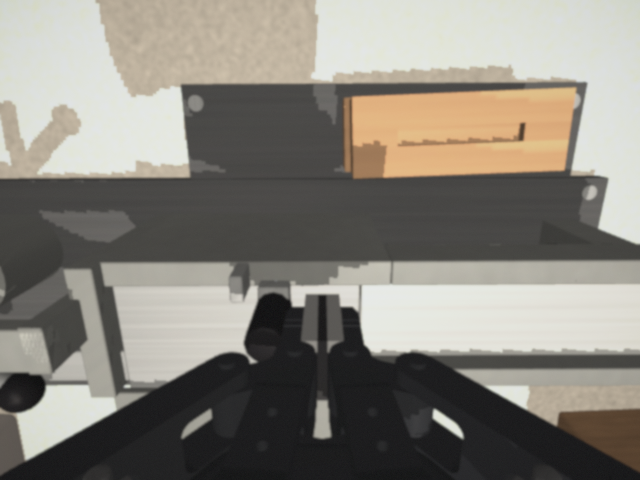

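Call:
apply_moves([
  [[0,0,0,0.1,-0.4,0,0],[0,0,0,0,-0.4,0,0],[0,0,0,0,-0.3,0,0]],
])

```text
clock: 15.08
ee_pos: [0.5515, 0.0644, 0.1518]
orientation: [-0.001, -0.032, 0.999, 0.008]
ft_force: [-1.1, 18.8, -0.4]
gripper_width: -0.0001
```

```bash
python3 st.py -18,42,149
```

```text
t 15.08 feeder [-21.7  40.8 151.8] jaw-yaw err -0.66 tilt [-0.003  0.016] F [-1.1 18.8 -0.4] w -0.0001 q [ 0.1   0.35  1.86  0.02  0.93 -1.54]
 -> (-18.0, 42.0, 149.0) shift cm [ 0.36  0.14 -0.28] len 0.48
```

Call:
apply_moves([
  [[-0.8,0,0,0,0.6,0,0],[0,0,0,0,0.8,1.0,0],[0,0,0,-0.5,1.0,3.5,0],[0,0,0,-1,1.5,3.5,0],[0,0,0,-2,3,2,0],[0,0,0,-3,2,0,0],[0,0,0,-3,0,0,0],[0,0,0,0,0,0,0]],
])

```text
clock: 15.75
ee_pos: [0.4552, 0.1604, 0.2601]
orientation: [-0.001, -0.032, 0.999, 0.003]
ft_force: [-0.5, 0.5, -0.3]
gripper_width: -0.0003
```

```bash
python3 look.py w15 2>/dev/null
python3 - <<'E'
from st import *
from scipy.optimize import least_squares
st()
F=np.load('w15.npz')['F'].reshape(-1,3)
def rep(F,n):
    s=(abs(F[:,2]-128.5)<2)&(F[:,0]>-35)&(F[:,0]<60)&(abs(F[:,1]-20)<30); G=F[s]; print(n,'bar pts',len(G))
    if len(G)>20:
        k=np.polyfit(G[:,0],G[:,1],1); print(' slope deg',np.degrees(np.arctan(k[0])),'y at -20',np.polyval(k,-20)); print(' centroid',np.median(G,0),'angle lock', np.degrees(np.arctan2(np.median(G[:,1])-20,np.median(G[:,0])-75))%360-90)
    s=(F[:,2]>140)&(F[:,2]<160)&(F[:,0]>-45)&(F[:,0]<20)&(abs(F[:,1]-20)<40); print(' post',s.sum(),np.median(F[s],0))
rep(F,'wrist')
im,d=robot.snapshot('scene'); cv2.imwrite('pics/s15.png',cv2.resize(im[160:390,180:380,::-1],None,fx=2.6,fy=2.6,interpolation=2))
F=feed(cloud('scene',d).reshape(-1,3),PF); rep(F,'scene'); print(wheelfit(cloud('scene',d).reshape(-1,3)))
im,d=robot.snapshot('top'); cv2.imwrite('pics/t15.png',im[:,:,::-1])
E
```

```text
wheel (np.int64(743), np.float64(65.5), np.float64(64.5), np.float64(3.0828791612627464))
block 0 
t 15.8 feeder [-108.   143.9  260.6] jaw-yaw err -0.63 tilt [0.    0.006] F [ 0.5 -0.  -0.1] w -0.0005 q [ 0.33  0.11  1.9   0.01  1.12 -1.31]
wrist bar pts 563
 slope deg 5.69648570839697 y at -20 19.06109224779562
 centroid [ -5.56356141  21.29363539 128.78548322] angle lock 89.08006203492582
 post 690 [-23.70254974  22.62977668 156.50537555]
scene bar pts 141
 slope deg -1.6155800061432901 y at -20 22.378307040395743
 centroid [ 21.10730031  21.03898683 128.04036086] angle lock 88.89554267438018
 post 52 [-18.53437702  23.66812607 154.60899999]
(np.int64(414), np.float64(61.0), np.float64(61.25000000000001), np.float64(5.226667061607865))
```

View pics/w15.png

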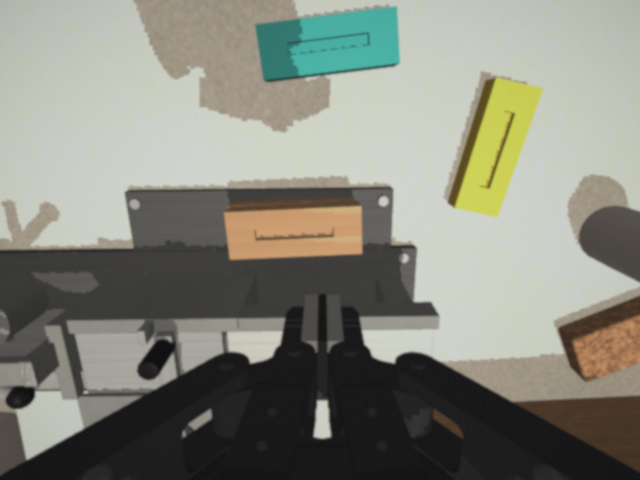

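View pics/s15.png

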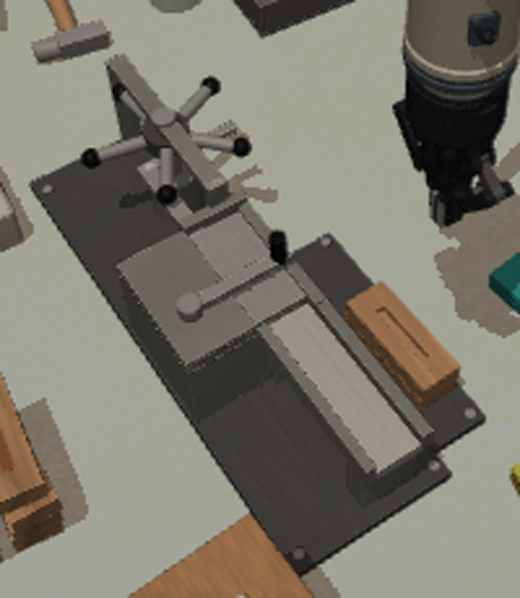

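View pics/t15.png

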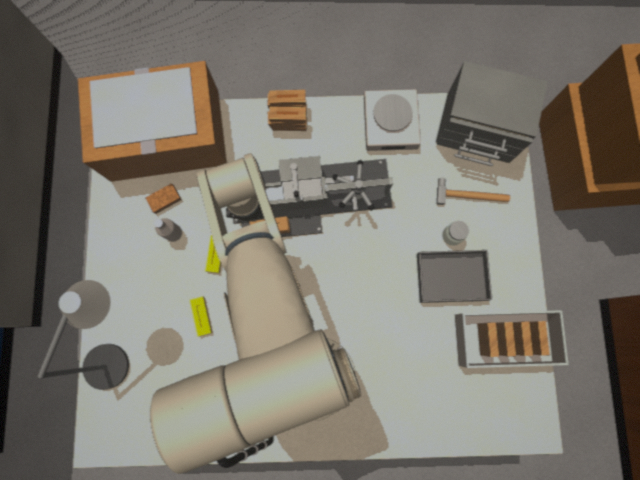

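```bash
python3 -c "
from cell import robot
print(robot.get_obs()['clock']); print(robot.finish_job())"
```

```text
15.9
the job is handed in; nothing more can be done
None
```

The job is done and handed in at 15.9 s, with the robot clear of everything.

1. **Block home:** I pushed the block along the channel until the end wall stopped it, at about 20 N.
2. **Latched down:** I pressed it down to the follower's stop. Pressing the last 2 mm for safety gave a peak wrist reading of 68 N, under the 120 N limit. After letting go, both catch noses showed over the block, and its top measured z ≈ 86 mm, which is the latched depth.
3. **Cover shut:** Four pushes on the star wheel's spokes brought it to its stop, where the force rose to 24 N. The scene camera puts the wheel at 61° modulo 72°, against 60.9° when completely shut, and the cover looks flush over the column.
4. **Lock bar across:** I swung it by its post to its stop, where the force rose to 19 N against about 1 N of friction.

Two last checks disagreed slightly:
- **Wheel angle:** the wrist camera read about 65° in the last picture, when most of the wheel was out of its view.
- **Lock bar:** both cameras put it at about 89°, not 90°. I took that as measuring error, because the force showed it against its stop.

In the last pictures the spare blocks and the other things on the bench look unmoved; I did not measure their positions.

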